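# Pack the gift set: fallen bottle and tin

### The arm

A 6-joint arm with a two-finger parallel gripper is mounted at the origin on the work surface. World frame = base frame: x ahead of the robot, y to its left, z up, the work surface at z = 0. Lengths are in mm, angles in rad, forces in N, time in s.
With the tool pointing down it reaches from about 275 to 750 mm from the base axis. Payload 10.2 kg.
Tool frame: the origin (TCP) lies at the very end of the fingers, on their centre line; the grasp point (between the pads) lies 19 mm behind it; x points along the fingers, y is the direction in which the jaws open and shut, and the axes are right-handed (so a half turn about x gives the same grasp; the last joint's range is limited). The gripper opens to 85 mm and grips with 20 to 120 N. Pads are 22 mm wide; open, the fingers measure 114 mm over their backs; the gripper's body (76 mm by 85 mm) begins 54 mm behind the grasp point. The pads swing forward as they close: fully open they stand 13 mm farther back than shut.
Start: joints at [-1.433, 0.313, 1.498, -0, 1.331, -0.223], TCP at [185.325, -491.209, 231.294] pointing down, gripper open.
Joint ranges: [-2.94, 2.94], [-0.97, 2.17], [0.19, 2.56], [-1.23, 4.37], [0.02, 3.11], [-2.88, 2.88]. Speed limits (rad/s): [2.39, 2.39, 3.01, 3.14, 3.14, 3.14].

### API

Orientations are given as a unit quaternion [w, x, y, z].
In Python, from rig import ctrl, viewer, finish_job gives the robot as it stands.
- The arm moves only by the tool carry_out, never from a script. Its argument "targets" is a list of rows, each an object of numbers: "x", "y", "z": the shift along the world's x, y, z in m; "ax", "ay", "az": the turn, a rotation vector about the world's x, y, z in rad; "hand": the opening, from -1 (shut) to 1 (fully open). A call has 1 to 5 rows; each row is the pose to reach, as a shift and turn from the pose commanded when the call began; what a row does not reach only later rows make up. A row lasts 1/8 s, in which the tool goes at most 62.5 mm and 10.7 degrees, less where a joint would pass 70% of its speed; a pose out of reach is approached as far as the arm can. A call with a gripper value outside its range is refused whole. The fingers move at their own pace and stop on an object; "grip_force" is the grip in N (left out, the last holds). Time passes only in rows, so rows that repeat a pose let the fingers close. It gives the time, the measured TCP pose, the force and the opening at its end, in the units of the state.
- ctrl.sense(): the state, without advancing time (a new reading comes with each control period).
- viewer.capture(name): name is "scene" or "side" or "wrist"; returns the picture (480x640x3 uint8, blue, green, red); there is no depth.
- viewer.camera_info(name): a dict with "fx", "fy", "cx", "cy" (pixels), "R" (3x3) and "t" (3): a world point X has camera coordinates R X + t. Camera axes: x right, y down, z forward; pixel columns grow to the right and rows downward; lengths in mm; the calibration is good to about 2 mm. A picture is of the moment at which its call begins: read the wrist's pose just before it. camera_info takes no time and is no camera call; for the wrist camera it gives the pose at the moment of the call.
- finish_job(): hands the job in, once; it reports no verdict.
The state is a dict: "time_s": time; "joints": joint angles; "dq": joint speeds; "tau": joint torques, N m; "eef_pos": TCP position; "ee_rot": TCP orientation; "force": force on the tool from outside, world axes, zero at the start; "wrist_torque": the same for the moment, N m; "grip_width": opening from 0.0 (shut) to 1.0 (fully open).
Only numpy, scipy, OpenCV 4.12 (cv2) and the standard library are available. Lean on these libraries where they do the work, as an engineer would, in place of code of your own. Each camera call takes 0.05 s, during which the arm holds its last target. There are 200 camera calls.

### The job

Finish packing the gift-set carton: seat the round green tin flat and fully home, lid up, in the round cut-out of the insert, and put the brown bottle that has fallen over upright, cap up, on the floor of the empty cell. Do not drop the bottle, leave the bottle already packed standing in its cell, do not crush the carton, and leave everything else on the counter where it is.

Things in the scene. Friction and masses are not known exactly. Their poses are not given: they have to be found in the camera images.
- bottle_mid (a point): The bottle to pack, fallen over: lies on its side, can roll. 62 mm diameter, 125 mm tall: brown body with gold label up to 82 mm, shoulder to 96 mm, yellow cap 48 mm diameter from 101 to 125 mm; about 250 g. Point: its middle on the axis, 62.5 mm from base and top (31 mm above the counter as it lies); z axis from base to cap. Centre of mass about 6 mm nearer the base.
- tin_mid (a point): The flat round pastille tin to be packed: dark green, gold ring on the lid, 64 mm diameter, 26 mm high, about 120 g, lying flat on the counter, lid up. Point: its centre, half-way up (13 mm above its underside); z axis: up through the lid.
- carton: Open brown cardboard carton, 168 x 168 mm, walls 4 mm thick, 80 mm high, flaps folded down outside reaching 22 mm beyond them; does not move. Origin: centre of underside, axes along walls. A 72 mm high partition along y halves it. The -x half has two 78 x 78 mm cells, one empty, one with a bottle. The +x half is a dark grey insert, top at 64 mm, 78 (x) x 160 (y) mm, with a round cut-out.
- cell (a point): Centre of the floor of the empty cell, 4 mm above the counter (x -41, y +41 mm in the carton); axes as the carton's. The walls between the cells are 4 mm thick and 72 mm high.
- recess (a point): Centre of the floor of the round cut-out in the insert (at x +41, y 0, z 50 mm in the carton): 68 mm diameter, 14 mm deep, flat floor; a tin that is seated stands 12 mm proud of the insert. Axes as the carton's.
- packed_mid (a point): The bottle standing packed in the carton's other cell (near x -41, y -41 mm in the carton), loose there; same make and size as the fallen one. Point: its middle, 62.5 mm above its base; z axis from base to cap. To be left standing.
- white_bottle1: Bystander: standing white bottle with a green cap, same shape as the brown ones (62 mm diameter, 125 mm tall); loose, to be left alone. Origin: its middle, half-way up, z along its axis.
- white_bottle2: Bystander: standing white bottle with a green cap, same shape as the brown ones (62 mm diameter, 125 mm tall); loose, to be left alone. Origin: its middle, half-way up, z along its axis.
- marker: Bystander: felt marker, black with a blue cap, 130 mm long, 19 mm thick, lying on the counter; loose. Origin: its middle, on its axis; x along it.
- dispenser: Bystander: black desk tape dispenser with a roll of tape, 155 x 62 mm, 111 mm high, 1.1 kg; loose. Origin: centre of its underside; x along its length.
Mind the look-alikes: they are no part of the job. Of the things like the part that bears tin_mid, leave any that is blue or pink; of the rest the larger one is meant.

How it is judged:
By the outcome, as a careful person would: the job done as asked, in the order asked, and still so for the second after the job is handed in, with the robot touching nothing.
It also fails if it takes over 62 s, if anything falls off the work surface, if the arm or the gripper's body presses on something with over 40 N, if the wrist force passes 120 N, or if a joint passes its speed limit or range.

## Working session

There is one attempt and no reset: what is moved stays moved. The work goes in short steps, Python scripts to look and compute and a tool call to move; the robot and the scene stay as the last step left them, time stands still between calls to the robot, and variables do not carry over. Pictures are saved under pics/ and viewed, about 8 in all and at most 12, crops included, and the job is handed in when it is done.

Besides the shell and the picture viewer there is one more tool, called after "Call:" as a command line: name --argument value ..., lists and objects as JSON in quotes. carry_out: Moves the arm, as the interface text tells. Its arguments: {"type":"object","properties":{"targets":{"type":"array"},"grip_force":{"type":"number"}},"required":["targets"]}

```bash
mkdir -p pics; ls; python3 - <<'E'
from rig import ctrl, viewer
import cv2, json, numpy as np
for n in ("scene","side"):
    im=viewer.capture(n); cv2.imwrite(f"pics/{n}0.png",im)
    c=viewer.camera_info(n); print(n,{k:np.round(v,4).tolist() for k,v in c.items()})
s=ctrl.sense(); print({k:np.round(v,3).tolist() for k,v in s.items()})
E
```

```text
pics
scene {'fx': 507.4008, 'fy': 507.4008, 'cx': 316.259, 'cy': 237.7289, 'R': [[-0.8077, 0.5894, 0.0142], [0.4364, 0.6139, -0.6578], [-0.3964, -0.5251, -0.7531]], 't': [402.0004, -161.9578, 1620.8469]}
side {'fx': 557.9172, 'fy': 557.9172, 'cx': 327.4355, 'cy': 236.2198, 'R': [[-0.976, -0.2178, -0.0081], [-0.1174, 0.5566, -0.8224], [0.1836, -0.8017, -0.5688]], 't': [518.5088, 133.4041, 1221.3486]}
{'time_s': 0.1, 'joints': [-1.433, 0.313, 1.498, -0.0, 1.331, -0.223], 'dq': [0.001, -0.002, -0.003, -0.001, 0.0, -0.0], 'tau': [0.002, -41.29, -26.014, -0.0, 0.003, -0.0], 'eef_pos': [185.281, -490.981, 230.821], 'ee_rot': [0.126, 0.696, 0.127, -0.696], 'force': [-0.585, 0.066, -0.021], 'wrist_torque': [0.034, -0.003, 0.007], 'grip_width': 1.003}
```

View pics/scene0.png

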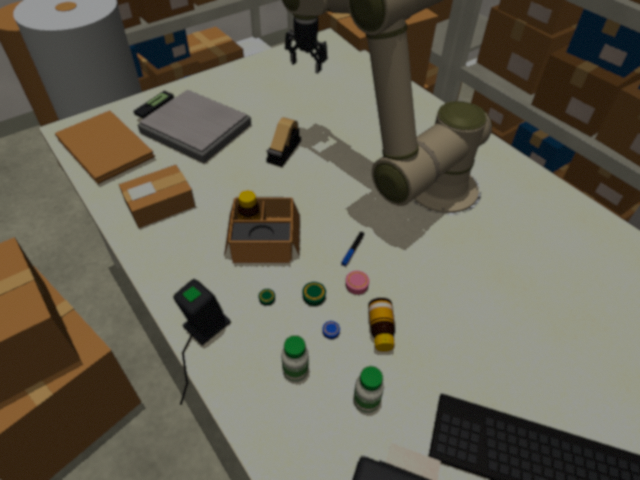

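View pics/side0.png

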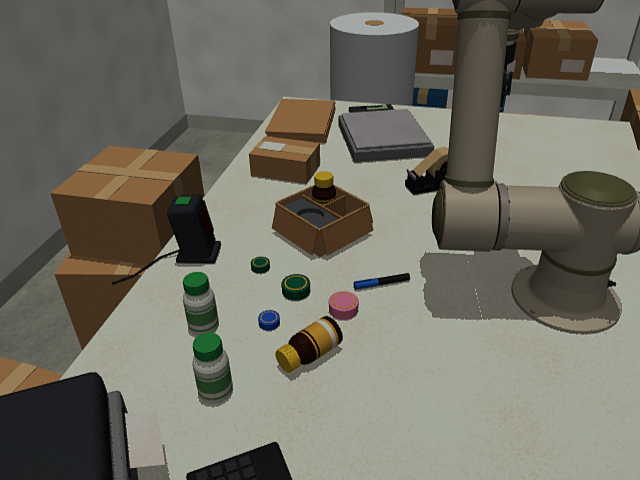

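The scene view shows the carton around (262,230), the big green tin at (314,293), a small green decoy at (267,296) and the fallen bottle at (382,323) with its cap toward the bottom. In the side view the tin is at (295,287) and the bottle runs from (340,330) to its cap at (288,358).

```bash
python3 - <<'E'
import cv2
def crop(n,x,y,w,h,k):
    im=cv2.imread(f"pics/{n}0.png")[y:y+h,x:x+w]
    im=cv2.resize(im,None,fx=k,fy=k,interpolation=cv2.INTER_CUBIC)
    for i in range(0,w,20): cv2.line(im,(i*k,0),(i*k,6),(255,255,255),1); cv2.putText(im,str(x+i),(i*k,18),0,.38,(255,255,255),1)
    for i in range(0,h,20): cv2.line(im,(0,i*k),(6,i*k),(255,255,255),1); cv2.putText(im,str(y+i),(8,i*k+4),0,.38,(255,255,255),1)
    cv2.imwrite(f"pics/{n}0c.png",im)
crop("scene",220,180,200,150+25-25+25-25,4)
crop("side",240,160,200,150,4)
im=cv2.imread("pics/scene0.png")
E
```

```text
(no output)
```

View pics/scene0c.png

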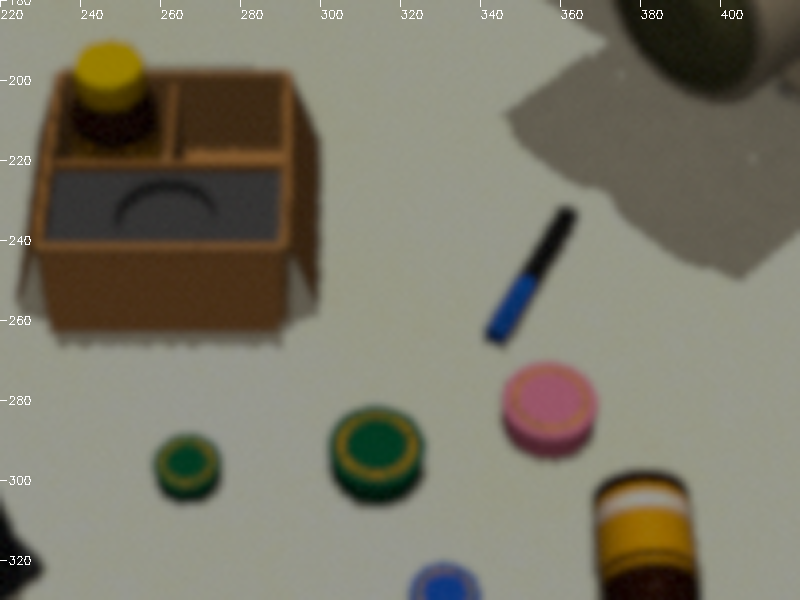

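View pics/side0c.png

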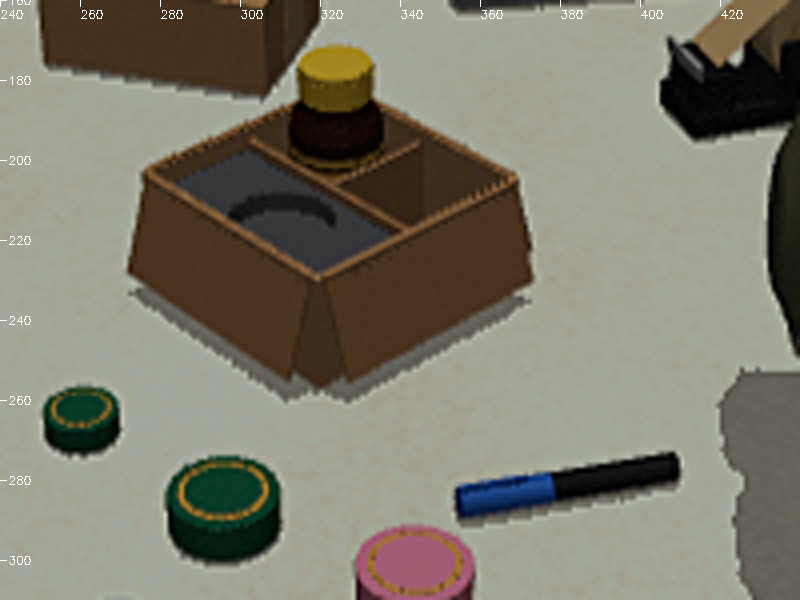

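Side crop: rim corners at (275.8,203), (319.5,229.8) and (370,204.5), tin lid centre at (295.8,282.2), packed cap at (324,175.5). Scene crop: rim corners at (234.2,198), (293,197.5), (291.2,241.2) and (229.5,241.2), tin at (314,291), packed cap at (247.5,195.5).

```bash
cat >h.py <<'E'
from rig import ctrl, viewer, finish_job
import cv2, numpy as np
from scipy.spatial.transform import Rotation as Ro
from scipy.optimize import least_squares
def ray(c,u,v,z):
    R=np.array(c["R"]);t=np.array(c["t"]); o=-R.T@t
    d=R.T@np.array([(u-c["cx"])/c["fx"],(v-c["cy"])/c["fy"],1]); return o+d*(z-o[2])/d[2]
def proj(c,X):
    p=np.array(X)@np.array(c["R"]).T+np.array(c["t"]); return np.c_[p[...,0]/p[...,2]*c["fx"]+c["cx"],p[...,1]/p[...,2]*c["fy"]+c["cy"]]
def rot(): 
    w,x,y,z=ctrl.sense()["ee_rot"]; return Ro.from_quat([x,y,z,w])
E
python3 - <<'E'
from h import *
A=viewer.camera_info("scene");B=viewer.camera_info("side")
for n,pts in dict(tin26=[(A,314,291),(B,295.8,282.2)],cap129=[(A,247.5,195.5),(B,324,175.5)],rim80=[(A,234.2,198),(A,293,197.5),(A,291.2,241.2),(A,229.5,241.2),(B,275.8,203),(B,319.5,229.8),(B,370,204.5)],bot31base=[(A,380.5,303),(B,336,329)],bot31cap=[(A,385,343),(B,290,358)]).items():
    z=float(''.join(ch for ch in n[-3:] if ch.isdigit())) if n[:3]!='bot' else 31
    for c,u,v in pts: print(n,'A' if c is A or c["fx"]==A["fx"] else 'B',np.round(ray(c,u,v,z),1))
C=np.array([[-84,84,80],[-84,-84,80],[84,84,80],[84,-84,80]])
oa=np.array([(234.2,198),(293,197.5),(291.2,241.2),(229.5,241.2)]);ob=np.array([(275.8,203),(319.5,229.8),(370,204.5)])
Q=np.array([[-84,-84,80],[-84,84,80],[84,84,80],[84,-84,80.]])
def f(p):
    M=lambda q:q@Ro.from_rotvec([0,0,p[2]]).as_matrix().T+[p[0],p[1],0]
    # insert side (+x) is rows 241; empty cell (+y) on right
    return np.r_[(proj(A,M(Q))-oa).ravel(),(proj(B,M(Q[[3,2,1]]))-ob).ravel()]
s0=np.mean([ray(A,*o,80) for o in oa],0)
d=ray(A,*oa[2],80)-ray(A,*oa[1],80)
r=least_squares(f,[s0[0],s0[1],np.arctan2(d[1],d[0])]);print(r.x,np.round(r.fun,1))
M=Ro.from_rotvec([0,0,r.x[2]]).as_matrix()
for n,q in dict(cell=[-41,41,4],recess=[41,0,50],packed=[-41,-41,66]).items(): print(n,np.round(M@q+[r.x[0],r.x[1],0],1))
E
```

```text
tin26 A [581.1 103.7  26. ]
tin26 B [579.5 103.2  26. ]
cap129 A [ 585.8 -204.   129. ]
cap129 B [ 584.5 -203.   129. ]
rim80 A [ 599.7 -263.1   80. ]
rim80 A [ 460.4 -167.    80. ]
rim80 A [558.4 -32.3  80. ]
rim80 A [ 692.4 -127.6   80. ]
rim80 B [ 691.8 -125.7   80. ]
rim80 B [556.5 -31.   80. ]
rim80 B [ 458.9 -167.    80. ]
bot31base A [467.5 234.8  31. ]
bot31base B [461.8 232.8  31. ]
bot31cap A [533.8 327.8  31. ]
bot31cap B [529.8 325.7  31. ]
[ 576.81950372 -147.82812887    0.95743133] [ 0.4 -0.7 -0.  -0.3  0.9  0.  -0.4  0.3 -0.6 -0.5 -0.   0.1 -0.3 -0.3]
cell [ 519.7 -157.8    4. ]
recess [ 600.4 -114.3   50. ]
packed [ 586.7 -205.    66. ]
```

```bash
python3 - <<'E'
from h import *
A=viewer.camera_info("scene");B=viewer.camera_info("side")
R=rot();m=R.as_matrix();print(np.round(m,3), "jaw yaw",np.arctan2(m[1,1],m[0,1]))
for n,u,v in (("pink",357.5,278.5),("smallgreen",267,295),("blue",331.5,326)): print(n,ray(A,u,v,22).round())
for n,u,v in (("markA",362,232),("markB",343.5,265)): print(n,ray(A,u,v,10).round())
for n,u,v in (("white1",294,345),("white2",371,377)): print(n,ray(A,u,v,125).round())
w=viewer.camera_info("wrist"); o=-np.array(w["R"]).T@w["t"]; print("wristcam in tool", m.T@(o-ctrl.sense()["eef_pos"]), m.T@np.array(w["R"]).T, w["fx"])
E
```

```text
[[-0.     0.353 -0.936]
 [ 0.001 -0.936 -0.353]
 [-1.    -0.001 -0.   ]] jaw yaw -1.209999224889478
pink [462. 136.  22.]
smallgreen [686.  41.  22.]
blue [606. 212.  22.]
markA [338.   7.  10.]
markB [457.  71.  10.]
white1 [742. 250. 125.]
white2 [654. 404. 125.]
wristcam in tool [-142.22008613    1.16724717  -67.18718992] [[ 9.48492392e-04 -2.66380777e-01  9.63867409e-01]
 [ 9.99999154e-01  1.11079086e-03 -6.77062271e-04]
 [-8.90298738e-04  9.63867236e-01  2.66381605e-01]] 361.3765083776273
```

Call:
carry_out --targets '[{"x": 0.395,"y": 0.594,"z": -0.05,"az": 0.596,"hand": 1},{"x": 0.395,"y": 0.594,"z": -0.05,"az": 0.596,"hand": 1},{"x": 0.395,"y": 0.594,"z": -0.05,"az": 0.596,"hand": 1},{"x": 0.395,"y": 0.594,"z": -0.05,"az": 0.596,"hand": 1},{"x": 0.395,"y": 0.594,"z": -0.05,"az": 0.596,"hand": 1}]'

```text
invalid input at $.targets[0]: expected keys x, y, z, ax, ay, az, hand
```

Call:
carry_out --targets '[{"x": 0.395,"y": 0.594,"z": -0.05,"ax": 0,"ay": 0,"az": 0.596,"hand": 1},{"x": 0.395,"y": 0.594,"z": -0.05,"ax": 0,"ay": 0,"az": 0.596,"hand": 1},{"x": 0.395,"y": 0.594,"z": -0.05,"ax": 0,"ay": 0,"az": 0.596,"hand": 1},{"x": 0.395,"y": 0.594,"z": -0.05,"ax": 0,"ay": 0,"az": 0.596,"hand": 1},{"x": 0.395,"y": 0.594,"z": -0.05,"ax": 0,"ay": 0,"az": 0.596,"hand": 1}]'

```text
time_s: 0.72
eef_pos: [358.6, -229.8, 209.3]
ee_rot: [0.326, 0.628, 0.326, -0.628]
force: [0.6, -1.0, -0.8]
grip_width: 1.001
```

Call:
carry_out --targets '[{"x": 0.2215,"y": 0.334,"z": -0.059,"ax": 0,"ay": 0,"az": 0,"hand": 1},{"x": 0.2215,"y": 0.334,"z": -0.059,"ax": 0,"ay": 0,"az": 0,"hand": 1},{"x": 0.2215,"y": 0.334,"z": -0.059,"ax": 0,"ay": 0,"az": 0,"hand": 1},{"x": 0.2215,"y": 0.334,"z": -0.059,"ax": 0,"ay": 0,"az": 0,"hand": 1},{"x": 0.2215,"y": 0.334,"z": -0.059,"ax": 0,"ay": 0,"az": 0,"hand": 1}]'

```text
time_s: 1.35
eef_pos: [529.6, 28.0, 163.5]
ee_rot: [-0.326, -0.628, -0.326, 0.628]
force: [0.2, -0.5, 0.4]
grip_width: 0.997
```

Call:
carry_out --targets '[{"x": 0.0495,"y": 0.0742,"z": -0.0141,"ax": 0,"ay": 0,"az": 0,"hand": 1},{"x": 0.0495,"y": 0.0742,"z": -0.0141,"ax": 0,"ay": 0,"az": 0,"hand": 1},{"x": 0.0495,"y": 0.0742,"z": -0.0141,"ax": 0,"ay": 0,"az": 0,"hand": 1}]'

```text
time_s: 1.72
eef_pos: [578.2, 101.6, 148.7]
ee_rot: [-0.326, -0.627, -0.327, 0.628]
force: [-0.5, -0.1, -0.6]
grip_width: 1.004
```

```bash
python3 - <<'E'
from h import *
s=ctrl.sense();w=viewer.camera_info("wrist");im=viewer.capture("wrist")
cv2.imwrite("pics/w1.png",im);np.save("w1.npy",w,allow_pickle=True)
print(s["eef_pos"],s["joints"],rot().as_matrix().round(3),s["time_s"])
print(proj(w,[[580.3,103.4,26],[498,281,31]]))
E
```

```text
[578.24552892 101.61017506 148.71428854] [-2.54784243e-02  5.20724602e-01  1.41422025e+00  3.51374215e-05
  1.20834086e+00  5.86048364e-01] [[-0.001  0.818 -0.575]
 [-0.    -0.575 -0.818]
 [-1.    -0.001  0.001]] 1.725
[[320.42397925 223.55099135]
 [ 67.36442286  82.22780782]]
```

View pics/w1.png

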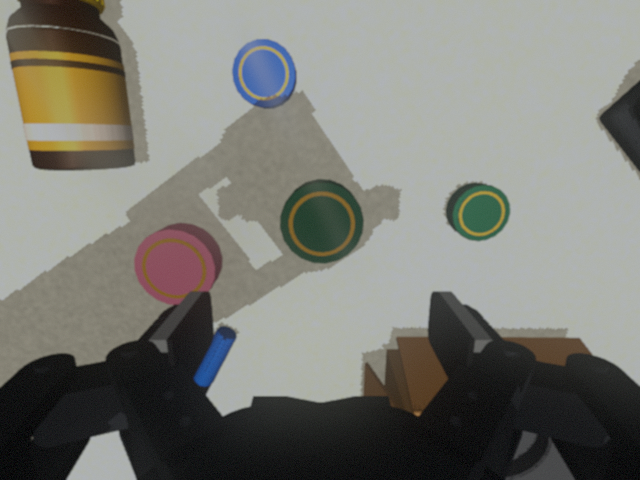

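The wrist picture shows the tin's gold ring centred at about (325,224), against a predicted (320,224). The fallen bottle is at upper left with its base end near (82,162), and the pink, blue and small green decoys are visible. I'll take the same view above the recess for a differential measurement.

Call:
carry_out --targets '[{"x": 0.019,"y": -0.2165,"z": 0.038,"ax": 0,"ay": 0,"az": 0,"hand": 1},{"x": 0.019,"y": -0.2165,"z": 0.038,"ax": 0,"ay": 0,"az": 0,"hand": 1},{"x": 0.019,"y": -0.2165,"z": 0.038,"ax": 0,"ay": 0,"az": 0,"hand": 1},{"x": 0.019,"y": -0.2165,"z": 0.038,"ax": 0,"ay": 0,"az": 0,"hand": 1},{"x": 0.019,"y": -0.2165,"z": 0.038,"ax": 0,"ay": 0,"az": 0,"hand": 1}]'

```text
time_s: 2.4
eef_pos: [596.6, -119.6, 188.3]
ee_rot: [0.324, 0.629, 0.324, -0.628]
force: [0.7, 0.3, -0.5]
grip_width: 1.0
```

```bash
python3 - <<'E'
from h import *
s=ctrl.sense();w=viewer.camera_info("wrist");im=viewer.capture("wrist")
cv2.imwrite("pics/w2.png",im);np.save("w2.npy",w,allow_pickle=True)
print(s["eef_pos"],np.array(s["dq"]).round(3),s["time_s"])
print(proj(w,[[600.4,-114.3,64]]))
a=cv2.imread("pics/w1.png")[150:290,240:410]; b=im[120:290,150:500]
a=cv2.resize(a,None,fx=2,fy=2,interpolation=cv2.INTER_CUBIC); b=cv2.resize(b,None,fx=2,fy=2,interpolation=cv2.INTER_CUBIC)
cv2.imwrite("pics/w2c.png",cv2.convertScaleAbs(b,alpha=2.2))
# ring fit in w1: gold pixels
i1=cv2.imread("pics/w1.png"); h=cv2.cvtColor(i1,cv2.COLOR_BGR2HSV)[180:265,278:368]
m=((h[...,0]>15)&(h[...,0]<32)&(h[...,1]>90)&(h[...,2]>70)).astype(np.uint8)
p=np.argwhere(m)[:,::-1].astype(np.float32); e=cv2.fitEllipse(p); print("ring",np.array(e[0])+[278,180],e[1],len(p))
E
```

```text
[ 596.5557578  -119.60264332  188.34430222] [ 0.061 -0.004  0.03   0.012 -0.004  0.023] 2.4
[[319.25851803 218.11627497]]
ring [321.3096962  223.40010071] (60.8590202331543, 62.533084869384766) 919
```

View pics/w2c.png

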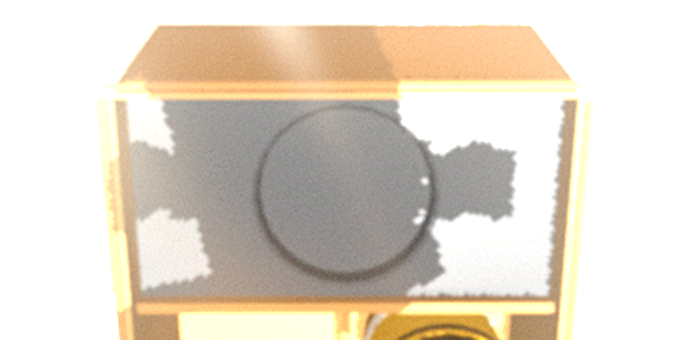

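The crop shows the round cut-out, with rim edges at about x 256–436 and y 104–281. That puts its centre at about (323,216) in the full picture.

```bash
python3 - <<'E'
from h import *
i1=cv2.imread("pics/w1.png"); h=cv2.cvtColor(i1,cv2.COLOR_BGR2HSV)
c0=np.array([324.,222.]); w1=np.load("w1.npy",allow_pickle=True).item(); w2=np.load("w2.npy",allow_pickle=True).item()
bg=i1.astype(int)
# radial search of ring: max of (R-B)... gold: r high b low
def radial(img,c,r0,r1,score):
    P=[]
    for a in np.linspace(0,2*np.pi,180,endpoint=False):
        rr=np.arange(r0,r1,.25); xs=(c[0]+rr*np.cos(a)).astype(np.float32)[None]; ys=(c[1]+rr*np.sin(a)).astype(np.float32)[None]
        s=cv2.remap(img.astype(np.float32),xs,ys,cv2.INTER_LINEAR)[0]; k=np.argmax(score(s)); P.append((xs[0,k],ys[0,k]))
    P=np.array(P,np.float32)
    for _ in range(4):
        e=cv2.fitEllipseDirect(P); d=np.hypot(*(P-e[0]).T)-np.mean(e[1])/2; P=P[abs(d)<max(1.0,2*np.median(abs(d)))]
    return e,len(P)
e,n=radial(cv2.GaussianBlur(i1,(3,3),0),c0,28,40,lambda s:s[:,2]-s[:,0]); print("tin",e,n); tin=ray(w1,*e[0],26); print(tin)
i2=cv2.GaussianBlur(cv2.imread("pics/w2.png"),(3,3),0)
e,n=radial(i2,(323,216),38,50,lambda s:-s.sum(1)/ (cv2.blur(s.sum(1)[:,None],(1,31))[:,0]+1)); print("rec dark",e,n); rec=ray(w2,*e[0],64);print(rec)
e,n=radial(i2,(323,216),38,50,lambda s:np.gradient(np.log(s.sum(1)+5))); print("rec edge",e,n); rec=ray(w2,*e[0],64);print(rec, "shift",rec-tin)
print("expected r px tin ring ?, rec 34mm:",34*w2["fx"]/((np.array(w2["R"])@[600,-114,64]+w2["t"])[2]))
s=ctrl.sense();print(s["eef_pos"])
E
```

```text
tin ((321.3553466796875, 223.40188598632812), (60.60784912109375, 62.11328887939453), 85.58772277832031) 180
[580.94151658 103.09251454  26.        ]
rec dark ((322.2140197753906, 215.2733612060547), (85.37447357177734, 87.4983901977539), 91.29105377197266) 161
[ 603.48779209 -113.8029208    64.        ]
rec edge ((322.3471374511719, 214.76719665527344), (90.42179870605469, 91.09708404541016), 17.92649269104004) 131
[ 603.79476309 -113.54309512   64.        ] shift [  22.85324651 -216.63560966   38.        ]
expected r px tin ring ?, rec 34mm: 45.01622308775855
[ 596.55407244 -117.7793118   188.01652933]
```

Call:
carry_out --targets '[{"x": 0.0,"y": 0.0,"z": 0.0,"ax": 0,"ay": 0,"az": 0,"hand": 1},{"x": 0.0,"y": 0.0,"z": 0.0,"ax": 0,"ay": 0,"az": 0,"hand": 1},{"x": 0.0,"y": 0.0,"z": 0.0,"ax": 0,"ay": 0,"az": 0,"hand": 1}]'

```text
time_s: 2.82
eef_pos: [597.3, -115.6, 187.8]
ee_rot: [-0.326, -0.628, -0.326, 0.628]
force: [-0.5, 0.0, 0.3]
grip_width: 0.996
```

```bash
cat >>h.py <<'E'
def radial(img,c,r0,r1,score):
    P=[]; img=cv2.GaussianBlur(img,(3,3),0).astype(np.float32)
    for a in np.linspace(0,2*np.pi,180,endpoint=False):
        rr=np.arange(r0,r1,.25); xs=(c[0]+rr*np.cos(a)).astype(np.float32)[None]; ys=(c[1]+rr*np.sin(a)).astype(np.float32)[None]
        s=cv2.remap(img,xs,ys,cv2.INTER_LINEAR)[0]; k=np.argmax(score(s)); P.append((xs[0,k],ys[0,k]))
    P=np.array(P,np.float32)
    for _ in range(4):
        e=cv2.fitEllipseDirect(P); d=np.hypot(*(P-e[0]).T)-np.mean(e[1])/2; P=P[abs(d)<max(1.0,2*np.median(abs(d)))]
    return e,len(P)
edge=lambda s:np.gradient(np.log(s.sum(1)+5))
gold=lambda s:s[:,2]-s[:,0]
E
python3 - <<'E'
from h import *
s=ctrl.sense();w=viewer.camera_info("wrist");im=viewer.capture("wrist");cv2.imwrite("pics/w3.png",im)
print(s["eef_pos"],np.array(s["dq"]).round(3),s["time_s"])
p=proj(w,[[603.5,-113.5,64]])[0]
e,n=radial(im,p,38,50,edge);print(p,e,n,ray(w,*e[0],64))
E
```

```text
[ 597.2746579  -115.63541907  187.81360974] [-0.003  0.002 -0.004  0.    -0.001 -0.001] 2.825
[324.48300914 219.89502647] ((324.9302978515625, 219.65057373046875), (90.49723815917969, 91.09623718261719), 25.057214736938477) 127 [ 603.88449119 -113.53878145   64.        ]
```

Call:
carry_out --targets '[{"x": -0.0164,"y": 0.2187,"z": -0.06,"ax": 0,"ay": 0,"az": 0,"hand": 1},{"x": -0.0164,"y": 0.2187,"z": -0.06,"ax": 0,"ay": 0,"az": 0,"hand": 1},{"x": -0.0164,"y": 0.2187,"z": -0.06,"ax": 0,"ay": 0,"az": 0,"hand": 1},{"x": -0.0164,"y": 0.2187,"z": -0.1,"ax": 0,"ay": 0,"az": 0,"hand": 1},{"x": -0.0164,"y": 0.2187,"z": -0.125,"ax": 0,"ay": 0,"az": 0,"hand": 1}]'

```text
time_s: 3.5
eef_pos: [579.4, 105.4, 60.6]
ee_rot: [-0.326, -0.626, -0.327, 0.628]
force: [0.8, -0.6, 0.6]
grip_width: 0.999
```

Call:
carry_out --targets '[{"x": 0,"y": 0,"z": 0,"ax": 0,"ay": 0,"az": 0,"hand": 1},{"x": 0,"y": 0,"z": 0,"ax": 0,"ay": 0,"az": 0,"hand": 1},{"x": 0,"y": 0,"z": 0,"ax": 0,"ay": 0,"az": 0,"hand": 1}]'

```text
time_s: 3.88
eef_pos: [581.7, 102.0, 64.3]
ee_rot: [0.326, 0.629, 0.325, -0.627]
force: [-0.7, -0.4, -0.2]
grip_width: 1.003
```

Call:
carry_out --targets '[{"x": -0.001,"y": 0.001,"z": -0.03,"ax": 0,"ay": 0,"az": 0,"hand": 1},{"x": -0.001,"y": 0.001,"z": -0.052,"ax": 0,"ay": 0,"az": 0,"hand": 1},{"x": -0.001,"y": 0.001,"z": -0.052,"ax": 0,"ay": 0,"az": 0,"hand": 1},{"x": -0.001,"y": 0.001,"z": -0.052,"ax": 0,"ay": 0,"az": 0,"hand": 1}]'

```text
time_s: 4.38
eef_pos: [580.7, 103.2, 12.3]
ee_rot: [0.326, 0.628, 0.325, -0.627]
force: [-0.6, 0.2, -0.5]
grip_width: 0.998
```

Call:
carry_out --targets '[{"x": 0,"y": 0,"z": 0,"ax": 0,"ay": 0,"az": 0,"hand": -1},{"x": 0,"y": 0,"z": 0,"ax": 0,"ay": 0,"az": 0,"hand": -1},{"x": 0,"y": 0,"z": 0,"ax": 0,"ay": 0,"az": 0,"hand": -1},{"x": 0,"y": 0,"z": 0,"ax": 0,"ay": 0,"az": 0,"hand": -1},{"x": 0,"y": 0,"z": 0,"ax": 0,"ay": 0,"az": 0,"hand": -1}]' --grip_force 25

```text
time_s: 5.0
eef_pos: [580.5, 103.4, 12.0]
ee_rot: [0.326, 0.628, 0.325, -0.627]
force: [-1.9, -0.3, 5.1]
grip_width: 0.735
```

```bash
python3 - <<'E'
from h import *
s=ctrl.sense(); im=viewer.capture("wrist"); im2=viewer.capture("side")
print({k:np.round(s[k],3) for k in("eef_pos","force","grip_width")})
v=np.vstack([im[190:400,120:520],cv2.resize(im2[200:325,220:458],(400,210))])
cv2.imwrite("pics/g1.png",cv2.convertScaleAbs(v,alpha=1.6))
E
```

```text
{'eef_pos': array([580.458, 103.403,  12.046]), 'force': array([-1.866, -0.308,  5.145]), 'grip_width': np.float64(0.735)}
```

View pics/g1.png

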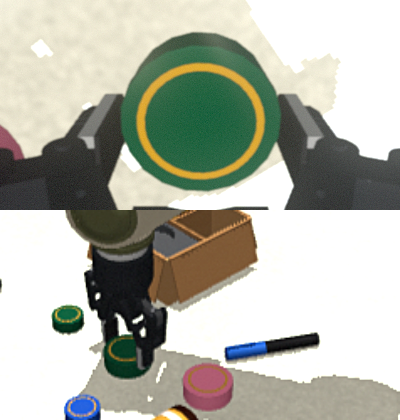

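The tin is gripped between the pads, with its ring centred at about (321,312) in the full wrist frame.

```bash
python3 - <<'E'
from h import *
s=ctrl.sense();w=viewer.camera_info("wrist");im=viewer.capture("wrist")
e,n=radial(im,(321,312),50,75,gold);print(e,n)
X=ray(w,*e[0],26);d=X-np.array(s["eef_pos"]);m=rot().as_matrix();print(X,"jaw",d@m[:,1],"z",d@m[:,2])
E
```

```text
((320.2104797363281, 311.2601013183594), (108.54783630371094, 119.33351135253906), 89.05036926269531) 178
[581.33142428 103.27294967  26.        ] jaw 0.7969708781316807 z -0.39617331194899846
```

Call:
carry_out --targets '[{"x": 0,"y": 0,"z": 0.06,"ax": 0,"ay": 0,"az": 0,"hand": -1},{"x": 0.006,"y": -0.06,"z": 0.11,"ax": 0,"ay": 0,"az": 0,"hand": -1},{"x": 0.0125,"y": -0.12,"z": 0.115,"ax": 0,"ay": 0,"az": 0,"hand": -1},{"x": 0.0185,"y": -0.18,"z": 0.115,"ax": 0,"ay": 0,"az": 0,"hand": -1},{"x": 0.0225,"y": -0.2167,"z": 0.115,"ax": 0,"ay": 0,"az": 0,"hand": -1}]' --grip_force 35

```text
time_s: 5.78
eef_pos: [602.4, -115.8, 126.5]
ee_rot: [0.325, 0.628, 0.325, -0.628]
force: [-0.2, 0.5, -1.0]
grip_width: 0.729
```

Call:
carry_out --targets '[{"x": 0,"y": 0,"z": -0.01,"ax": 0,"ay": 0,"az": 0,"hand": -1},{"x": 0,"y": 0,"z": -0.025,"ax": 0,"ay": 0,"az": 0,"hand": -1},{"x": 0,"y": 0,"z": -0.035,"ax": 0,"ay": 0,"az": 0,"hand": -1},{"x": 0,"y": 0,"z": -0.035,"ax": 0,"ay": 0,"az": 0,"hand": -1},{"x": 0,"y": 0,"z": -0.035,"ax": 0,"ay": 0,"az": 0,"hand": -1}]'

```text
time_s: 6.4
eef_pos: [602.7, -112.8, 91.2]
ee_rot: [0.326, 0.628, 0.326, -0.627]
force: [0.2, 0.0, -1.2]
grip_width: 0.724
```

```bash
python3 - <<'E'
from h import *
s=ctrl.sense();w=viewer.camera_info("wrist");im=viewer.capture("wrist")
print({k:np.round(s[k],3) for k in("eef_pos","force","grip_width","dq")})
e,n=radial(im,(321,312),50,75,gold);print(e,n)
E
```

```text
{'eef_pos': array([ 602.677, -112.824,   91.211]), 'force': array([ 0.229,  0.024, -1.16 ]), 'grip_width': np.float64(0.724), 'dq': array([-0.004, -0.006, -0.004,  0.   ,  0.   , -0.003])}
((320.1904602050781, 310.6403503417969), (109.16763305664062, 119.65585327148438), 90.77069854736328) 179
```

Call:
carry_out --targets '[{"x": 0,"y": -0.0005,"z": -0.01,"ax": 0,"ay": 0,"az": 0,"hand": -1},{"x": 0,"y": -0.0005,"z": -0.015,"ax": 0,"ay": 0,"az": 0,"hand": -1},{"x": 0,"y": -0.0005,"z": -0.02,"ax": 0,"ay": 0,"az": 0,"hand": -1},{"x": 0,"y": -0.0005,"z": -0.02,"ax": 0,"ay": 0,"az": 0,"hand": -1}]'

```text
time_s: 6.95
eef_pos: [602.2, -113.7, 70.4]
ee_rot: [-0.325, -0.628, -0.326, 0.628]
force: [0.6, 0.4, -1.7]
grip_width: 0.728
```

Call:
carry_out --targets '[{"x": 0.0003,"y": 0.0003,"z": -0.003,"ax": 0,"ay": 0,"az": 0,"hand": -1},{"x": 0.0003,"y": 0.0003,"z": -0.006,"ax": 0,"ay": 0,"az": 0,"hand": -1},{"x": 0.0003,"y": 0.0003,"z": -0.007,"ax": 0,"ay": 0,"az": 0,"hand": -1},{"x": 0.0003,"y": 0.0003,"z": -0.007,"ax": 0,"ay": 0,"az": 0,"hand": -1}]'

```text
time_s: 7.45
eef_pos: [602.7, -113.5, 63.8]
ee_rot: [-0.326, -0.628, -0.326, 0.628]
force: [-1.0, 0.3, -1.7]
grip_width: 0.725
```

Call:
carry_out --targets '[{"x": 0,"y": 0,"z": -0.001,"ax": 0,"ay": 0,"az": 0,"hand": -1},{"x": 0,"y": 0,"z": -0.001,"ax": 0,"ay": 0,"az": 0,"hand": 1},{"x": 0,"y": 0,"z": -0.001,"ax": 0,"ay": 0,"az": 0,"hand": 1},{"x": 0,"y": 0,"z": 0.002,"ax": 0,"ay": 0,"az": 0,"hand": 1},{"x": 0,"y": 0,"z": 0.04,"ax": 0,"ay": 0,"az": 0,"hand": 1}]'

```text
time_s: 8.07
eef_pos: [601.5, -113.0, 102.3]
ee_rot: [-0.324, -0.627, -0.327, 0.629]
force: [0.1, 0.4, 0.7]
grip_width: 0.999
```

Call:
carry_out --targets '[{"x": 0,"y": 0,"z": 0.0,"ax": 0,"ay": 0,"az": 0,"hand": -1},{"x": 0,"y": 0,"z": 0.0,"ax": 0,"ay": 0,"az": 0,"hand": -1},{"x": 0,"y": 0,"z": 0.0,"ax": 0,"ay": 0,"az": 0,"hand": -1},{"x": 0,"y": 0,"z": 0.0,"ax": 0,"ay": 0,"az": 0,"hand": -1},{"x": 0,"y": 0,"z": -0.01,"ax": 0,"ay": 0,"az": 0,"hand": -1}]'

```text
time_s: 8.7
eef_pos: [603.0, -113.6, 93.7]
ee_rot: [0.326, 0.628, 0.325, -0.628]
force: [0.4, 0.1, -0.4]
grip_width: -0.0
```

Call:
carry_out --targets '[{"x": 0,"y": 0,"z": -0.008,"ax": 0,"ay": 0,"az": 0,"hand": -1},{"x": 0,"y": 0,"z": -0.013,"ax": 0,"ay": 0,"az": 0,"hand": -1},{"x": 0,"y": 0,"z": -0.015,"ax": 0,"ay": 0,"az": 0,"hand": -1},{"x": 0,"y": 0,"z": -0.017,"ax": 0,"ay": 0,"az": 0,"hand": -1}]'

```text
time_s: 9.2
eef_pos: [602.8, -113.5, 76.9]
ee_rot: [0.326, 0.628, 0.325, -0.628]
force: [0.2, -0.2, 0.3]
grip_width: -0.005
```

Call:
carry_out --targets '[{"x": 0,"y": 0,"z": -0.001,"ax": 0,"ay": 0,"az": 0,"hand": -1},{"x": 0,"y": 0,"z": -0.0015,"ax": 0,"ay": 0,"az": 0,"hand": -1},{"x": 0,"y": 0,"z": -0.002,"ax": 0,"ay": 0,"az": 0,"hand": -1}]'

```text
time_s: 9.57
eef_pos: [602.8, -113.5, 76.0]
ee_rot: [0.326, 0.628, 0.325, -0.628]
force: [-5.0, 0.8, 11.7]
grip_width: -0.002
```

Call:
carry_out --targets '[{"x": 0,"y": 0,"z": 0.05,"ax": 0,"ay": 0,"az": 0,"hand": -1},{"x": 0,"y": 0,"z": 0.085,"ax": 0,"ay": 0,"az": 0,"hand": 1},{"x": -0.015,"y": 0.056,"z": 0.085,"ax": 0,"ay": 0,"az": 0,"hand": 1},{"x": -0.03,"y": 0.113,"z": 0.085,"ax": 0,"ay": 0,"az": 0,"hand": 1},{"x": -0.045,"y": 0.169,"z": 0.085,"ax": 0,"ay": 0,"az": 0,"hand": 1}]'

```text
time_s: 10.2
eef_pos: [557.1, 57.1, 160.1]
ee_rot: [0.325, 0.628, 0.325, -0.628]
force: [0.2, 0.1, -0.1]
grip_width: 0.845
```

Call:
carry_out --targets '[{"x": -0.06,"y": 0.225,"z": 0,"ax": 0,"ay": 0,"az": 0,"hand": 1},{"x": -0.06,"y": 0.225,"z": 0,"ax": 0,"ay": 0,"az": 0,"hand": 1},{"x": -0.06,"y": 0.225,"z": 0,"ax": 0,"ay": 0,"az": 0,"hand": 1},{"x": -0.06,"y": 0.225,"z": 0,"ax": 0,"ay": 0,"az": 0,"hand": 1},{"x": -0.06,"y": 0.225,"z": 0,"ax": 0,"ay": 0,"az": 0,"hand": 1}]'

```text
time_s: 10.82
eef_pos: [496.6, 283.1, 159.8]
ee_rot: [0.327, 0.627, 0.327, -0.627]
force: [-0.2, -1.0, -1.0]
grip_width: 0.998
```

Call:
carry_out --targets '[{"x": 0,"y": 0,"z": 0,"ax": 0,"ay": 0,"az": 0,"hand": 1},{"x": 0,"y": 0,"z": 0,"ax": 0,"ay": 0,"az": 0,"hand": 1}]'

```text
time_s: 11.08
eef_pos: [498.2, 279.5, 159.8]
ee_rot: [0.325, 0.628, 0.325, -0.628]
force: [-0.5, -0.2, 0.3]
grip_width: 0.999
```

```bash
python3 - <<'E'
from h import *
s=ctrl.sense();w=viewer.camera_info("wrist");im=viewer.capture("wrist");np.save("w4.npy",w,allow_pickle=True)
print({k:np.round(s[k],3) for k in("eef_pos","joints","dq","time_s")})
b=im[0:330,140:540]; b=cv2.resize(b,None,fx=1.75,fy=1.75,interpolation=cv2.INTER_CUBIC); cv2.imwrite("pics/w4.png",im)
sc=viewer.capture("scene")[190:250,220:310]; sc=cv2.resize(sc,None,fx=3,fy=3,interpolation=cv2.INTER_CUBIC)
b[-180:, -270:]=sc
cv2.imwrite("pics/w4c.png",cv2.convertScaleAbs(b,alpha=1.4))
E
```

```text
{'eef_pos': array([498.2  , 279.464, 159.847]), 'joints': array([ 0.306,  0.475,  1.455, -0.   ,  1.211,  0.922]), 'dq': array([-0.001,  0.   , -0.001,  0.   , -0.001,  0.003]), 'time_s': np.float64(11.075)}
```

View pics/w4c.png

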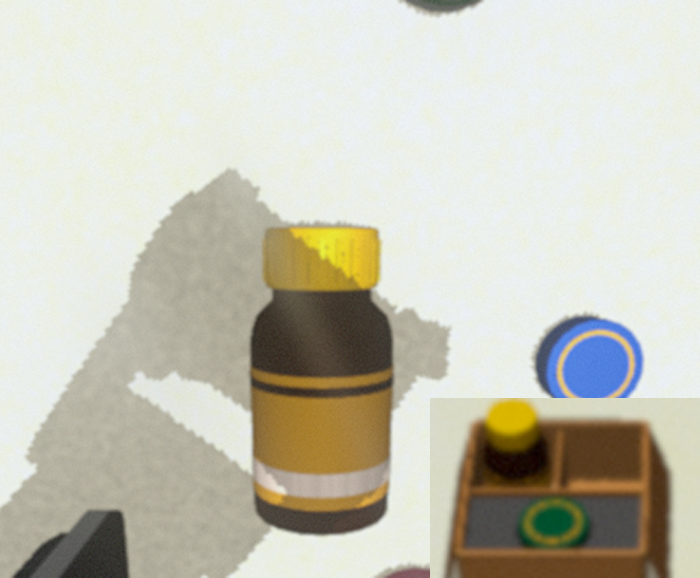

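The bottle lies cap up in the picture, with its axis at column 324 of the full frame, the cap's lower edge at row 166, tip at row 131 and base at row 303. The scene inset shows the tin seated in the insert and the packed bottle standing.

```bash
python3 - <<'E'
from h import *
w=np.load("w4.npy",allow_pickle=True).item()
o=-np.array(w["R"]).T@w["t"];print("cam",o)
for n,v,z in (("tip",131,55),("tip mid",131,31),("capjunction",165.7,55),("axis hi",150,31),("axis lo",280,31),("base z20",303,20),("label82",373/1.75,62)): print(n,ray(w,324 if v<250 else 323.4,v,z).round(1))
a=ray(w,324.1,131,31);b=ray(w,323.5,290,31);print("yaw",np.arctan2(*(a-b)[[1,0]]))
m=rot().as_matrix();print(m.round(3),"jaw perpendicular yaw",np.arctan2(m[1,1],m[0,1])+np.pi/2)
E
```

```text
cam [537.31944501 333.32968591 302.09885856]
tip [540.9 334.4  55. ]
tip mid [541.3 334.6  31. ]
capjunction [528.  316.1  55. ]
axis hi [533.6 323.6  31. ]
axis lo [474.6 240.4  31. ]
base z20 [459.9 219.4  20. ]
label82 [510.1 290.6  62. ]
yaw 0.9550000999467885
[[ 0.     0.816 -0.577]
 [-0.    -0.577 -0.816]
 [-1.     0.    -0.   ]] jaw perpendicular yaw 0.9552799824586606
```

Call:
carry_out --targets '[{"x": 0.056,"y": 0.076,"z": 0.0,"ax": -0.49,"ay": 0.346,"az": 0,"hand": 1},{"x": 0.056,"y": 0.076,"z": 0.0,"ax": -0.49,"ay": 0.346,"az": 0,"hand": 1},{"x": 0.056,"y": 0.076,"z": -0.04,"ax": -0.49,"ay": 0.346,"az": 0,"hand": 1},{"x": 0.056,"y": 0.076,"z": -0.07,"ax": -0.49,"ay": 0.346,"az": 0,"hand": 1},{"x": 0.056,"y": 0.076,"z": -0.07,"ax": -0.49,"ay": 0.346,"az": 0,"hand": 1}]'

```text
time_s: 11.8
eef_pos: [552.3, 356.0, 82.2]
ee_rot: [-0.407, -0.409, -0.215, 0.788]
force: [0.8, -0.0, -0.3]
grip_width: 0.998
```

Call:
carry_out --targets '[{"x": 0.0,"y": 0.0,"z": 0.0,"ax": 0,"ay": 0,"az": 0,"hand": 1},{"x": 0.0,"y": 0.0,"z": 0.0,"ax": 0,"ay": 0,"az": 0,"hand": 1}]'

```text
time_s: 12.05
eef_pos: [554.8, 356.3, 94.2]
ee_rot: [-0.407, -0.418, -0.215, 0.784]
force: [-0.7, 0.5, 0.9]
grip_width: 1.0
```

```bash
python3 - <<'E'
from h import *
s=ctrl.sense();w=viewer.camera_info("wrist")
m=rot().as_matrix();p=np.array(s["eef_pos"])
print({k:np.round(s[k],3) for k in("eef_pos","joints","dq","time_s")});print(m.round(3))
im=viewer.capture("wrist")
d=np.array([.577,.816,0]);mid=np.array([505.6,286,31])
# cap colour blob at cap
P=proj(w,[mid+62.5*d,mid+38.5*d,mid+50*d+[0,0,24]]);print(P.round(1))
h=cv2.cvtColor(im,cv2.COLOR_BGR2HSV);k=((h[...,0]>20)&(h[...,0]<34)&(h[...,1]>140)&(h[...,2]>70)).astype(np.uint8)
n,l,st,c=cv2.connectedComponentsWithStats(k);i=1+np.argmax(st[1:,4]);print(st[i],c[i])
cv2.imwrite("pics/w5.png",cv2.convertScaleAbs(im,alpha=1.4))
E
```

```text
{'eef_pos': array([554.827, 356.336,  94.183]), 'joints': array([ 0.492,  1.119,  0.574, -0.278,  1.976,  1.067]), 'dq': array([ 0.004,  0.009,  0.002, -0.001,  0.006,  0.001]), 'time_s': np.float64(12.05)}
[[-0.321  0.817 -0.48 ]
 [-0.458 -0.577 -0.677]
 [-0.829  0.002  0.559]]
[[319.2 225.3]
 [319.2 250.4]
 [319.2 270.9]]
[ 282  203   79   80 4616] [319.77231369 244.89883016]
```

View pics/w5.png

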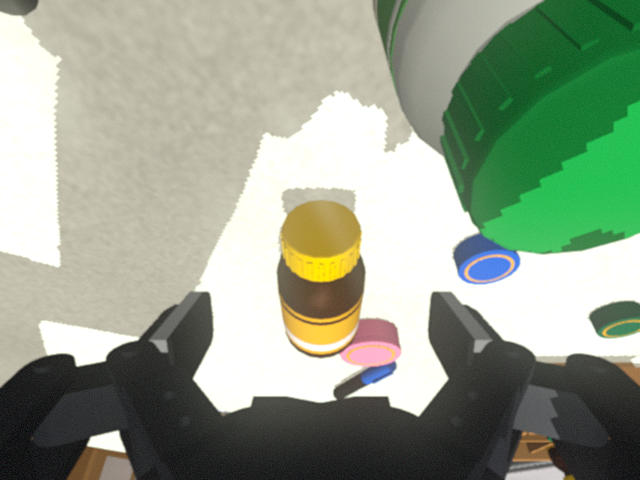

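The wrist view shows the cap tip centred at about (320,229), within 4 px of the prediction. A white bottle stands close by at upper right, so I'm cutting the tilt to 0.4 rad to clear it.

Call:
carry_out --targets '[{"x": -0.006,"y": -0.01,"z": 0.0,"ax": 0.163,"ay": -0.115,"az": 0,"hand": 1},{"x": -0.006,"y": -0.01,"z": 0.0,"ax": 0.163,"ay": -0.115,"az": 0,"hand": 1},{"x": -0.013,"y": -0.019,"z": -0.035,"ax": 0.163,"ay": -0.115,"az": 0,"hand": 1},{"x": -0.019,"y": -0.028,"z": -0.06,"ax": 0.163,"ay": -0.115,"az": 0,"hand": 1},{"x": -0.019,"y": -0.028,"z": -0.06,"ax": 0.163,"ay": -0.115,"az": 0,"hand": 1}]'

```text
time_s: 12.72
eef_pos: [534.9, 328.3, 30.4]
ee_rot: [-0.384, -0.49, -0.254, 0.74]
force: [0.1, 0.4, 1.2]
grip_width: 0.998
```

```bash
python3 - <<'E'
from h import *
s=ctrl.sense();m=rot().as_matrix();p=np.array(s["eef_pos"])
print({k:np.round(s[k],3) for k in("eef_pos","joints","force","dq","time_s")});print(m.round(3))
print("shift to grasp",np.array([535.3,328,31])+21*m[:,0]-p)
E
```

```text
{'eef_pos': array([534.885, 328.329,  30.44 ]), 'joints': array([ 0.443,  0.957,  1.008, -0.193,  1.532,  1.099]), 'force': array([0.074, 0.411, 1.225]), 'dq': array([ 0.008, -0.02 , -0.061,  0.003,  0.023, -0.   ]), 'time_s': np.float64(12.725)}
[[-0.225  0.817 -0.531]
 [-0.319 -0.576 -0.752]
 [-0.921 -0.     0.391]]
shift to grasp [ -4.31937111  -7.02465494 -18.77224731]
```

Call:
carry_out --targets '[{"x": -0.0025,"y": -0.004,"z": -0.012,"ax": 0,"ay": 0,"az": 0,"hand": 1},{"x": -0.0045,"y": -0.007,"z": -0.02,"ax": 0,"ay": 0,"az": 0,"hand": 1},{"x": -0.0045,"y": -0.007,"z": -0.02,"ax": 0,"ay": 0,"az": 0,"hand": 1},{"x": -0.0045,"y": -0.007,"z": -0.02,"ax": 0,"ay": 0,"az": 0,"hand": 1}]'

```text
time_s: 13.22
eef_pos: [530.5, 321.7, 10.3]
ee_rot: [-0.384, -0.491, -0.254, 0.74]
force: [0.7, -1.3, 0.6]
grip_width: 1.001
```

Call:
carry_out --targets '[{"x": 0,"y": 0,"z": 0,"ax": 0,"ay": 0,"az": 0,"hand": -1},{"x": 0,"y": 0,"z": 0,"ax": 0,"ay": 0,"az": 0,"hand": -1},{"x": 0,"y": 0,"z": 0,"ax": 0,"ay": 0,"az": 0,"hand": -1},{"x": 0,"y": 0,"z": 0,"ax": 0,"ay": 0,"az": 0,"hand": -1},{"x": 0,"y": 0,"z": 0,"ax": 0,"ay": 0,"az": 0,"hand": -1}]' --grip_force 70

```text
time_s: 13.85
eef_pos: [530.4, 321.6, 10.1]
ee_rot: [-0.384, -0.491, -0.254, 0.74]
force: [0.2, 1.2, 3.6]
grip_width: 0.545
```

Call:
carry_out --targets '[{"x": 0,"y": 0,"z": 0.03,"ax": 0,"ay": 0,"az": 0,"hand": -1},{"x": 0,"y": 0,"z": 0.08,"ax": 0,"ay": 0,"az": 0,"hand": -1},{"x": 0,"y": 0,"z": 0.13,"ax": 0.0,"ay": 0.0,"az": 0,"hand": -1},{"x": 0,"y": 0,"z": 0.18,"ax": 0.08,"ay": -0.057,"az": 0,"hand": -1},{"x": 0,"y": 0,"z": 0.21,"ax": 0.2,"ay": -0.141,"az": 0,"hand": -1}]'

```text
time_s: 14.48
eef_pos: [530.7, 322.2, 221.4]
ee_rot: [-0.349, -0.579, -0.3, 0.673]
force: [-0.1, 0.3, -2.2]
grip_width: 0.545
```

```bash
python3 - <<'E'
from h import *
s=ctrl.sense();m=rot().as_matrix()
print({k:np.round(s[k],3) for k in("eef_pos","joints","force","grip_width","time_s")});print(m.round(3))
E
```

```text
{'eef_pos': array([530.707, 322.187, 221.44 ]), 'joints': array([ 0.391,  0.62 ,  1.066, -0.081,  1.581,  1.008]), 'force': array([-0.087,  0.297, -2.189]), 'grip_width': np.float64(0.545), 'time_s': np.float64(14.475)}
[[-0.085  0.818 -0.569]
 [-0.122 -0.576 -0.809]
 [-0.989  0.001  0.149]]
```

Call:
carry_out --targets '[{"x": 0,"y": -0.02,"z": 0.01,"ax": 0.14,"ay": -0.099,"az": 0,"hand": -1},{"x": 0,"y": -0.05,"z": 0.02,"ax": 0.28,"ay": -0.198,"az": 0,"hand": -1},{"x": 0,"y": -0.08,"z": 0.02,"ax": 0.42,"ay": -0.297,"az": 0,"hand": -1},{"x": 0,"y": -0.11,"z": 0.02,"ax": 0.56,"ay": -0.396,"az": 0,"hand": -1},{"x": 0,"y": -0.14,"z": 0.02,"ax": 0.7,"ay": -0.495,"az": 0,"hand": -1}]'

```text
time_s: 15.1
eef_pos: [529.5, 183.1, 239.5]
ee_rot: [0.196, 0.803, 0.417, -0.378]
force: [0.2, -0.3, -2.0]
grip_width: 0.541
```

```bash
python3 - <<'E'
from h import *
s=ctrl.sense();m=rot().as_matrix()
print({k:np.round(s[k],3) for k in("eef_pos","joints","force","grip_width","time_s")});print(m.round(3))
E
```

```text
{'eef_pos': array([529.529, 183.079, 239.516]), 'joints': array([-0.154,  0.173,  1.817,  0.771,  0.962,  0.063]), 'force': array([ 0.176, -0.259, -2.043]), 'grip_width': np.float64(0.541), 'time_s': np.float64(15.1)}
[[ 0.367  0.818 -0.443]
 [ 0.522 -0.576 -0.63 ]
 [-0.77  -0.    -0.638]]
```

Call:
carry_out --targets '[{"x": 0,"y": -0.045,"z": 0.0,"ax": 0.13,"ay": -0.092,"az": 0,"hand": -1},{"x": 0,"y": -0.09,"z": 0.0,"ax": 0.26,"ay": -0.184,"az": 0,"hand": -1},{"x": 0,"y": -0.135,"z": 0.0,"ax": 0.383,"ay": -0.271,"az": 0,"hand": -1},{"x": 0,"y": -0.18,"z": 0.0,"ax": 0.383,"ay": -0.271,"az": 0,"hand": -1},{"x": 0,"y": -0.225,"z": 0.0,"ax": 0.383,"ay": -0.271,"az": 0,"hand": -1}]'

```text
time_s: 15.72
eef_pos: [529.5, -42.6, 238.7]
ee_rot: [0.094, 0.868, 0.451, -0.183]
force: [0.5, 0.2, -2.6]
grip_width: 0.541
```

Call:
carry_out --targets '[{"x": 0.001,"y": -0.045,"z": 0.0,"ax": 0,"ay": 0,"az": 0,"hand": -1},{"x": 0.003,"y": -0.08,"z": 0.0,"ax": 0,"ay": 0,"az": 0,"hand": -1},{"x": 0.003,"y": -0.098,"z": 0.0,"ax": 0,"ay": 0,"az": 0,"hand": -1},{"x": 0.003,"y": -0.098,"z": 0.0,"ax": 0,"ay": 0,"az": 0,"hand": -1},{"x": 0.003,"y": -0.098,"z": 0.0,"ax": 0,"ay": 0,"az": 0,"hand": -1}]'

```text
time_s: 16.35
eef_pos: [532.8, -137.5, 239.4]
ee_rot: [0.095, 0.868, 0.452, -0.183]
force: [1.3, -0.0, -1.8]
grip_width: 0.538
```

```bash
python3 - <<'E'
from h import *
s=ctrl.sense();m=rot().as_matrix()
print({k:np.round(s[k],3) for k in("eef_pos","joints","dq","force","grip_width","time_s")});print(m.round(3))
a=viewer.capture("scene")[90:290,190:390];b=viewer.capture("side")[60:260,220:420]
im=cv2.resize(np.hstack([a,b]),None,fx=2,fy=2,interpolation=cv2.INTER_CUBIC)
cv2.imwrite("pics/p1.png",cv2.convertScaleAbs(im,alpha=1.5))
E
```

```text
{'eef_pos': array([ 532.804, -137.469,  239.414]), 'joints': array([-0.917,  0.459,  1.699,  1.061,  1.578, -0.653]), 'dq': array([ 0.004, -0.004, -0.001, -0.001,  0.001, -0.   ]), 'force': array([ 1.253, -0.042, -1.837]), 'grip_width': np.float64(0.538), 'time_s': np.float64(16.35)}
[[ 0.525  0.819 -0.231]
 [ 0.75  -0.573 -0.329]
 [-0.403 -0.001 -0.915]]
```

View pics/p1.png

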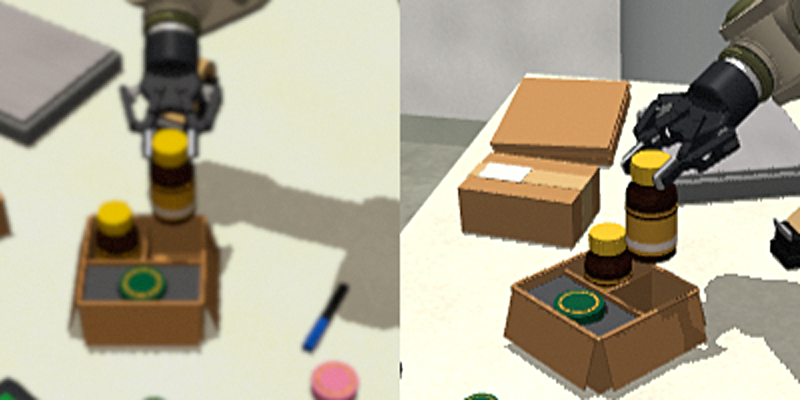

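Both views show the bottle hanging upright from the gripper over the empty cell, with the cap top at about (274,161) in the scene frame and (345.5,140) in the side frame. The packed bottle and the tin are in place.

```bash
python3 - <<'E'
from h import *
A=viewer.camera_info("scene");B=viewer.camera_info("side")
s=ctrl.sense();m=rot().as_matrix();G=np.array(s["eef_pos"])-21*m[:,0];print("G",G)
for c,n,pt in((A,"scene",(274,161)),(B,"side",(345.5,140))):
    im=viewer.capture(n);print(n,ray(c,*pt,G[2]+11))
    h=cv2.cvtColor(im,cv2.COLOR_BGR2HSV);k=((h[...,0]>20)&(h[...,0]<34)&(h[...,1]>140)&(h[...,2]>70)).astype(np.uint8)
    u,v=map(int,pt)
    # body silhouette axis: dark/gold vs background per row
    rows=[]
    for r in range(v-4,v+58,6):
        seg=im[r,u-30:u+30].astype(int); rows.append((r,[int(x) for x in seg.sum(1)[::1]]))
    g=cv2.cvtColor(im,cv2.COLOR_BGR2GRAY)
    for r in range(v+22,v+56,6):
        gr=np.abs(np.gradient(cv2.GaussianBlur(im[r:r+1,u-26:u+27].astype(np.float32),(5,1),0).sum(2)[0])); L=np.argmax(gr[:26]);R=26+np.argmax(gr[26:]);print(r,u-26+L,u-26+R,(2*u-52+L+R)/2)
    ax=proj(c,[[G[0],G[1],G[2]+z] for z in(11,-20,-60,-114)]);print("model axis",ax.round(1).tolist())
M=np.array([[-84,-84,80],[-84,84,80],[84,84,80],[84,-84,80]])
E
```

```text
G [ 521.87211118 -153.26821754  248.03825852]
scene [ 525.38238081 -151.60430543  259.03825852]
183 264 287 275.5
189 264 287 275.5
195 265 288 276.5
201 251 294 272.5
207 259 296 277.5
213 260 298 279.0
model axis [[274.8, 160.1], [275.4, 169.3], [276.1, 180.7], [277.0, 195.3]]
side [ 519.04472554 -145.99218538  259.03825852]
162 332 358 345.0
168 332 358 345.0
174 332 358 345.0
180 333 358 345.5
186 330 357 343.5
192 335 348 341.5
model axis [[344.9, 138.6], [344.8, 150.8], [344.6, 166.0], [344.4, 185.7]]
```

Call:
carry_out --targets '[{"x": 0,"y": -0.004,"z": -0.01,"ax": 0,"ay": 0,"az": 0,"hand": -1},{"x": 0,"y": -0.004,"z": -0.03,"ax": 0,"ay": 0,"az": 0,"hand": -1},{"x": 0,"y": -0.004,"z": -0.045,"ax": 0,"ay": 0,"az": 0,"hand": -1},{"x": 0,"y": -0.004,"z": -0.055,"ax": 0,"ay": 0,"az": 0,"hand": -1},{"x": 0,"y": -0.004,"z": -0.06,"ax": 0,"ay": 0,"az": 0,"hand": -1}]'

```text
time_s: 17.18
eef_pos: [533.0, -142.7, 179.0]
ee_rot: [0.095, 0.868, 0.452, -0.183]
force: [0.5, -0.4, -2.8]
grip_width: 0.542
```

Call:
carry_out --targets '[{"x": 0,"y": 0,"z": -0.01,"ax": 0,"ay": 0,"az": 0,"hand": -1},{"x": 0,"y": 0,"z": -0.02,"ax": 0,"ay": 0,"az": 0,"hand": -1},{"x": 0,"y": 0,"z": -0.03,"ax": 0,"ay": 0,"az": 0,"hand": -1},{"x": 0,"y": 0,"z": -0.03,"ax": 0,"ay": 0,"az": 0,"hand": -1}]'

```text
time_s: 17.68
eef_pos: [532.8, -142.6, 148.8]
ee_rot: [0.094, 0.868, 0.452, -0.183]
force: [0.3, 0.3, -3.1]
grip_width: 0.543
```

Call:
carry_out --targets '[{"x": 0,"y": 0.0,"z": -0.01,"ax": 0,"ay": 0,"az": 0,"hand": -1},{"x": 0,"y": 0.0,"z": -0.02,"ax": 0,"ay": 0,"az": 0,"hand": -1},{"x": 0,"y": 0.0,"z": -0.029,"ax": 0,"ay": 0,"az": 0,"hand": -1},{"x": 0,"y": 0.0,"z": -0.032,"ax": 0,"ay": 0,"az": 0,"hand": -1}]'

```text
time_s: 18.18
eef_pos: [532.9, -142.6, 116.8]
ee_rot: [0.095, 0.868, 0.452, -0.183]
force: [-0.4, 0.0, -2.2]
grip_width: 0.54
```

Call:
carry_out --targets '[{"x": 0,"y": 0.0,"z": -0.002,"ax": 0,"ay": 0,"az": 0,"hand": -1},{"x": 0,"y": 0.0,"z": -0.004,"ax": 0,"ay": 0,"az": 0,"hand": -1}]'

```text
time_s: 18.42
eef_pos: [533.0, -142.8, 113.6]
ee_rot: [0.095, 0.868, 0.451, -0.182]
force: [0.2, 0.3, -1.8]
grip_width: 0.54
```

Call:
carry_out --targets '[{"x": 0,"y": 0.0,"z": -0.0015,"ax": 0,"ay": 0,"az": 0,"hand": -1},{"x": 0,"y": 0.0,"z": -0.003,"ax": 0,"ay": 0,"az": 0,"hand": -1}]'

```text
time_s: 18.68
eef_pos: [533.1, -142.7, 110.8]
ee_rot: [0.095, 0.868, 0.451, -0.182]
force: [-2.7, -0.9, 7.6]
grip_width: 0.541
```

Call:
carry_out --targets '[{"x": 0,"y": 0,"z": 0.0005,"ax": 0,"ay": 0,"az": 0,"hand": -0.1},{"x": 0,"y": 0,"z": 0.0005,"ax": 0,"ay": 0,"az": 0,"hand": 0.1},{"x": 0,"y": 0,"z": 0.0005,"ax": 0,"ay": 0,"az": 0,"hand": 0.3},{"x": 0,"y": 0,"z": 0.0005,"ax": 0,"ay": 0,"az": 0,"hand": 0.36},{"x": 0,"y": 0,"z": 0.0005,"ax": 0,"ay": 0,"az": 0,"hand": 0.36}]'

```text
time_s: 19.3
eef_pos: [533.0, -142.7, 111.1]
ee_rot: [0.095, 0.868, 0.451, -0.182]
force: [0.9, 0.4, -0.2]
grip_width: 0.685
```

Call:
carry_out --targets '[{"x": -0.005,"y": -0.0075,"z": 0.004,"ax": 0,"ay": 0,"az": 0,"hand": 0.36},{"x": -0.0158,"y": -0.0225,"z": 0.012,"ax": 0,"ay": 0,"az": 0,"hand": 0.36},{"x": -0.029,"y": -0.041,"z": 0.022,"ax": 0,"ay": 0,"az": 0,"hand": 0.36},{"x": -0.0475,"y": -0.0675,"z": 0.036,"ax": 0,"ay": 0,"az": 0,"hand": 0.36},{"x": -0.068,"y": -0.0975,"z": 0.06,"ax": 0,"ay": 0,"az": 0,"hand": 0.36}]'

```text
time_s: 19.92
eef_pos: [463.5, -241.7, 171.8]
ee_rot: [0.095, 0.868, 0.451, -0.183]
force: [0.9, 0.6, -0.1]
grip_width: 0.683
```

```bash
python3 - <<'E'
from h import *
s=ctrl.sense()
print({k:np.round(s[k],3) for k in("eef_pos","joints","force","grip_width","time_s")})
a=viewer.capture("scene")[150:350,200:400];b=viewer.capture("side")[140:340,220:420]
im=cv2.resize(np.hstack([a,b]),None,fx=2,fy=2,interpolation=cv2.INTER_CUBIC)
cv2.imwrite("pics/f1.png",cv2.convertScaleAbs(im,alpha=1.6))
E
```

```text
{'eef_pos': array([ 463.496, -241.722,  171.758]), 'joints': array([-1.136,  0.613,  1.658,  0.92 ,  1.662, -0.842]), 'force': array([ 0.908,  0.557, -0.137]), 'grip_width': np.float64(0.683), 'time_s': np.float64(19.925)}
```

View pics/f1.png

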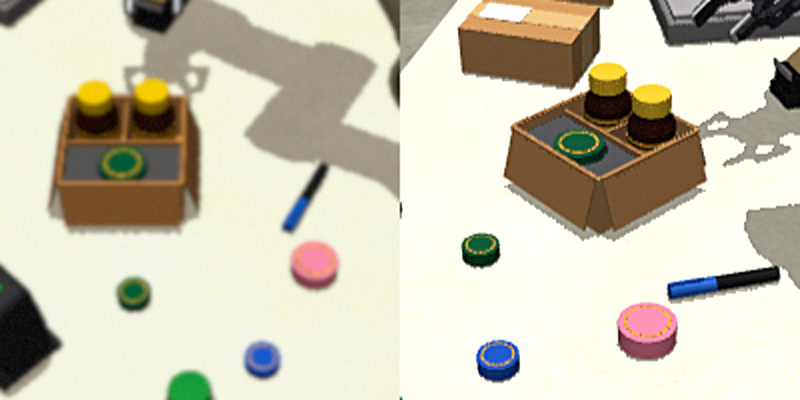

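Both bottles stand cap up in their cells, the tin sits in the cut-out with its ring centred, and the gripper is clear. I'll run one numeric check and then hand in.

```bash
python3 - <<'E'
from h import *
def ring(n,c,r0,r1):return radial(viewer.capture(n),c,r0,r1,gold)
for n in("scene","side"):
    d=cv2.absdiff(cv2.imread(f"pics/{n}0.png"),viewer.capture(n)).max(2)
    k,l,st,c=cv2.connectedComponentsWithStats((cv2.GaussianBlur(d,(3,3),0)>35).astype(np.uint8))
    print(n,[s.tolist() for s in st[1:] if s[4]>25])
B=viewer.camera_info("side");A=viewer.camera_info("scene")
print("tin lid px if seated",proj(B,[[602.8,-113.4,76]]),proj(A,[[602.8,-113.4,76]]))
print("tops 129:",ray(B,(652-400)/2+220,94/2+140,129),ray(A,151/2+200,90/2+150,129),ray(B,(608-400)/2+220,73/2+140,129),ray(A,95/2+200,92/2+150,129))
finish_job()
E
```

```text
scene [[282, 0, 18, 12, 156], [252, 0, 180, 235, 14418], [312, 0, 74, 39, 1684], [385, 0, 41, 31, 484], [369, 39, 7, 12, 45], [393, 41, 13, 31, 231], [372, 55, 14, 34, 308], [390, 68, 25, 50, 462], [434, 124, 11, 7, 42], [422, 127, 11, 12, 63], [479, 131, 12, 15, 107], [455, 132, 16, 13, 70], [285, 143, 6, 14, 69], [409, 149, 8, 8, 29], [424, 152, 42, 38, 725], [408, 176, 14, 12, 91], [470, 182, 6, 7, 30], [404, 193, 38, 24, 602], [450, 203, 10, 7, 40], [267, 205, 21, 15, 210], [404, 213, 51, 47, 1005], [251, 225, 16, 10, 93], [302, 281, 25, 26, 545], [368, 297, 28, 58, 1346]]
side [[409, 0, 71, 37, 1115], [514, 0, 8, 12, 36], [552, 0, 52, 17, 652], [440, 12, 31, 19, 228], [532, 17, 19, 15, 96], [472, 18, 30, 61, 1068], [429, 35, 7, 5, 28], [366, 36, 104, 140, 4945], [483, 41, 33, 135, 1262], [430, 51, 3, 13, 27], [384, 149, 10, 10, 32], [384, 158, 9, 6, 32], [444, 162, 4, 12, 33], [369, 178, 192, 118, 9250], [334, 182, 24, 30, 438], [564, 195, 24, 33, 197], [298, 206, 24, 16, 239], [617, 242, 23, 13, 172], [281, 273, 30, 29, 727], [424, 294, 5, 14, 42], [428, 311, 120, 36, 2099], [594, 311, 26, 10, 145], [275, 315, 69, 66, 2573], [538, 316, 29, 8, 130]]
tin lid px if seated [[308.94885277 210.74286667]] [[261.03627217 230.94377417]]
tops 129: [ 518.49902043 -156.62048242  129.        ] [ 521.78396722 -161.11189666  129.        ] [ 583.29141791 -197.87975549  129.        ] [ 586.79896899 -202.27018658  129.        ]
the job is handed in; nothing more can be done
```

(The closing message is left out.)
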